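Load a vial behind a push-push door and latch it again

TASK

Put the vial into the sample compartment: press the compartment's door inward at its press pad to free the push-push latch and let it spring fully open, then stand the vial upright, all the way down, in the holder on the inside of the open door. Then push the door shut and press until the latch catches, so that it stays closed by itself with the vial in it; never push harder than 18 N on the compartment or its door, and leave the amber bottle and the beaker where they are.

Things in the scene. Friction and masses are not known exactly. Their poses are not given: they have to be found in the camera images.
- cabinet: sample compartment, a fixed white housing 100 (x) x 152 (y) x 110 mm (z) with a hinged grey door in its front; origin under its centre, on the worktop; x points to its back, y to its left (hinge side), z up. Its roof begins 34 mm and its right wall 24 mm behind the front plane, so fingers can follow the door inward by 20 mm.
- door (a joint): door angle about the upright hinge at the left of the housing's front, rad; latched at about 0 (-0.01 to 0.01, units differ; starts latched), positive as it swings open towards the robot and to the left, negative as it is pressed in. Freed, a damped spring takes it to 1.40, fully open, in about 1.5 s; it pushes back on the pad with 4 to 6 N when shut, 1.5 N open. Only the latch holds it shut.
- press_pad (a point): centre of the outer face of the press pad, round, 26 mm across, 3 mm proud of the door, 112 mm from the hinge axis, 62 mm above the worktop; x inward. Pressed 2 to 14 mm past the latched place (units differ) the latch changes over, free or caught once the finger draws back 2 mm or more, so press in one go; 1.5 mm further a rubber stop resists with 10 N per mm: press slowly to about 9 N.
- hinge (a point): point on the upright hinge axis in the plane of the door's outer face, 62 mm above the worktop; turns with the door: x inward along the door's normal, -y from the hinge along the door. The plain grey door panel spans 5 to 137 mm from the axis and 16 to 100 mm above the worktop, 10 mm thick.
- holder (a point): centre of the floor of the holder's hole, 45 mm above the worktop; axes as hinge. An aluminium block 36 x 36 x 24 mm inside the door, its axis 33 mm inward of the door's outer face (23 mm from the inner face) and 70 mm from the hinge axis. Round hole, 17.5 mm wide, 19 mm deep, mouth chamfered 1.5 mm and 64 mm above the worktop. Set the fingers along the door, not across it.
- vial_mid (a point): centre, half-way up, of the sample vial: a small clear glass vial with a black screw cap, 15 mm in diameter and 48 mm tall (14 g), the only vial here, standing upright on the worktop to the right in front of the compartment; z along the vial
- amber_bottle: bystander: brown glass bottle, 49 mm in diameter, 96 mm tall, left of the compartment; origin at its underside
- beaker: bystander: small clear beaker, 44 mm in diameter, 58 mm tall, right of the compartment; origin at its underside
There are look-alikes about, which are no part of the job. There is more than one size of the cabinet; the job needs the larger.

How it is judged:
On the way, in this order (a step that is already met when the one before it is completed fails the run):
1. the door has sprung open (value of joint door above 1.2 rad), for 0.2 s.
2. the vial stands in the holder of the open door (value of joint door above 1 rad and horizontal distance between vial_mid and holder below 0.006 m and z of vial_mid in the frame of holder below 0.029 m and angle between vial_mid's own z axis and vertical below 0.25 rad), for 0.2 s.
At the end, for the whole second after the job is handed in: The door is held shut by its latch (within 0.05 rad of flush, at rest) and the vial stands upright (within 0.25 rad) in the door's holder, on the axis within 6 mm and down on the hole's floor within 5 mm (value of joint door between -0.05 and 0.05 rad and velocity of joint door between -0.05 and 0.05 rad/s and horizontal distance between vial_mid and holder below 0.006 m and z of vial_mid in the frame of holder between 0.019 and 0.029 m and angle between vial_mid's own z axis and vertical below 0.25 rad); the robot touches nothing.
It fails at once if the robot pushes on the compartment or its door with more than 18 N (contact force between any of the fingers, the arm and cabinet above 18 N).
It fails at once if the amber bottle is moved by more than 30 mm or tipped (distance of amber_bottle from where it was at the start of the episode above 0.03 m or angle between amber_bottle's own z axis and vertical above 0.4 rad).
It fails at once if the beaker is moved by more than 30 mm or tipped (distance of beaker from where it was at the start of the episode above 0.03 m or angle between beaker's own z axis and vertical above 0.4 rad).
It also fails if it takes over 72 s, if anything falls off the work surface, if the arm or the gripper's body presses on something with over 40 N, if the wrist force passes 120 N, or if a joint passes its speed limit or range.

ROBOT

A 7-joint arm with a two-finger parallel gripper is mounted at the origin on a cart in front of the work surface, level with it; the furniture and walls round the work are solid. World frame = base frame: x ahead of the robot, y to its left, z up, the work surface at z = 0. Lengths are in m, angles in rad, forces in N, time in s.
With the tool pointing down it reaches from about 0.425 to 0.925 m from the base axis. Payload 6.8 kg.
Tool frame: the origin (TCP) lies at the very end of the fingers, on their centre line; the grasp point (between the pads) lies 19 mm behind it; z points along the fingers, y is the direction in which the jaws open and shut (so a half turn about z gives the same grasp; the last joint's range is limited). The gripper opens to 85 mm and grips with 20 to 120 N. Pads are 22 mm wide; open, the fingers measure 114 mm over their backs; the gripper's body (76 mm by 85 mm) begins 54 mm behind the grasp point. The pads swing forward as they close: fully open they stand 13 mm farther back than shut.
Start: joints at [1.242, 0.477, 0.022, 1.555, -0.011, 1.109, -0.083], TCP at [0.148, -0.659, 0.231] pointing down, gripper open.
Joint ranges: [-2.96, 2.96], [-0.34, 2.1], [-1.41, 1.46], [0.24, 2.44], [-1.37, 4.51], [0.17, 1.92], [-2.96, 2.96]. Speed limits (rad/s): [2.39, 2.39, 3.14, 3.14, 3.14, 3.14, 3.14].

INTERFACE

Orientations are given as a unit quaternion [w, x, y, z].
In Python, from station import bot gives the robot as it stands.
- The arm moves only by the tool move_arm, never from a script. Its argument "commands" is text: rows parted by semicolons, each of 7 numbers parted by spaces: the opening, from 0 (shut) to 1 (fully open), then the shift along the tool's x, y, z in cm, then the turn, a rotation vector about the tool's x, y, z in degrees. In form: gripper tx ty tz rx ry rz; .... A call has 1 to 12 rows; each row shifts and turns the commanded pose from where the row before left it, along the tool's axes as they then stand; what a row does not reach is not made up. A row lasts 1/12 s, in which the tool goes at most 41.7 mm and 7.16 degrees, less where a joint would pass 70% of its speed; a pose out of reach is approached as far as the arm can. A call with a gripper value outside its range is refused whole. The fingers move at their own pace and stop on an object; "force" is the grip in N (left out, the last holds). Time passes only in rows, so rows that do not move let the fingers close. It gives the time, the measured TCP pose, the force and the opening at its end, in the units of the state.
- bot.get_obs(): the state, without advancing time (a new reading comes with each control period).
- bot.read_camera(name): name is "side" or "top"; returns a dict with "img" (480x640x3 uint8, red, green, blue), "K" (3x3 intrinsics, pixels), "rvec" (rotation vector, rad) and "tvec" (3), from world to camera coordinates, as OpenCV has them. Camera axes: x right, y down, z forward; pixel columns grow to the right and rows downward; lengths in m; the calibration is good to about 2 mm. A picture is of the moment at which its call begins. There is no depth.
- bot.hand_in(): hands the job in, once; it reports no verdict.
The state is a dict: "t": time; "q": joint angles; "joint_vel": joint speeds; "joint_torque": joint torques, N m; "eef_pos": TCP position; "tool_rot": TCP orientation; "contact_force": force on the tool from outside, world axes, zero at the start; "torque": the same for the moment, N m; "gripper_width": opening from 0.0 (shut) to 1.0 (fully open).
Only numpy, scipy, OpenCV 4.12 (cv2) and the standard library are available. Lean on these libraries where they do the work, as an engineer would, in place of code of your own. Each camera call takes 0.05 s, during which the arm holds its last target. There are 200 camera calls.

## Working session

There is one attempt and no reset: what is moved stays moved. The work goes in short steps, Python scripts to look and compute and a tool call to move; the robot and the scene stay as the last step left them, time stands still between calls to the robot, and variables do not carry over. Pictures are saved under pics/ and viewed, about 8 in all and at most 12, crops included, and the job is handed in when it is done.

Besides the shell and the picture viewer there is one more tool, called as name(argument=value, ...) on one line, values as JSON. move_arm: Moves the arm, as the interface text tells. Its arguments: {"type":"object","properties":{"commands":{"type":"string"},"force":{"type":"number"}},"required":["commands"]}

```bash
mkdir -p pics; ls; cat > h.py <<'E'
import numpy as np, cv2
from station import bot
def cam(n):
    c=bot.read_camera(n); return c
def ray(c,u,v):
    R,_=cv2.Rodrigues(np.array(c["rvec"],float)); t=np.array(c["tvec"],float).ravel()
    d=R.T@np.linalg.inv(np.array(c["K"]))@np.array([u,v,1.]); return -R.T@t,d
def plane(c,u,v,z):
    o,d=ray(c,u,v); return o+d*(z-o[2])/d[2]
def proj(c,p):
    return cv2.projectPoints(np.array(p,float).reshape(-1,3),np.array(c["rvec"],float),np.array(c["tvec"],float),np.array(c["K"],float),None)[0].reshape(-1,2)
def save(img,n): cv2.imwrite("pics/"+n+".png",cv2.cvtColor(img,cv2.COLOR_RGB2BGR))
E
python3 - <<'E'
from h import *
for n in("side","top"):
    c=cam(n); save(c["img"],n+"0"); o,d=ray(c,320,240); print(n,o,d,c["K"][0][0])
o=bot.get_obs(); print(o["t"],o["eef_pos"],o["tool_rot"],o["contact_force"])
E
```

```text
pics
side [ 0.18218643 -0.56253389  0.56497267] [ 0.48675682  0.65292301 -0.58052015] 531.840471850491
top [0.51810487 0.0015144  1.00912156] [ 7.55128865e-02  7.58102971e-04 -9.97145068e-01] 474.7292236705101
0.1 [ 0.14769782 -0.6580835   0.23039856] [-8.41190958e-04  9.93910747e-01  1.10184823e-01 -1.57907181e-04] [-0.47388472  0.36047181  0.15776784]
```

View pics/side0.png

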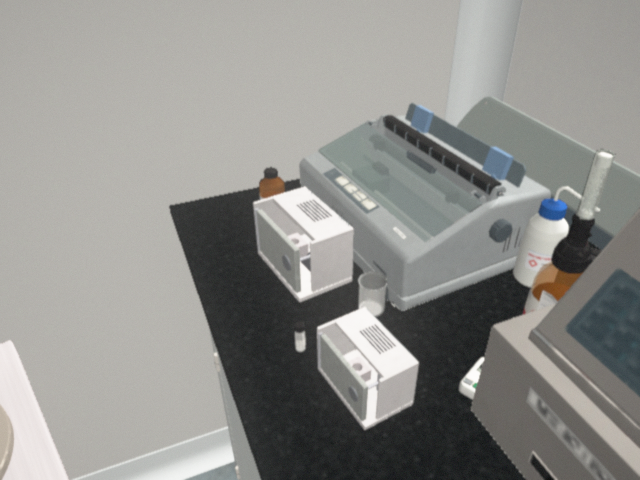

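View pics/top0.png

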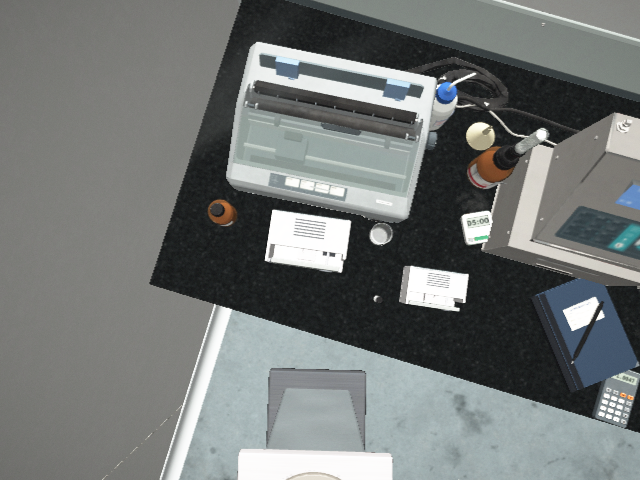

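Side: the larger cabinet is at about (305,240) with its press pad near (288,265), the smaller look-alike at (365,365), the vial at (300,338), the beaker at (372,293) and the amber bottle at (270,185). In top, the cabinets are at (308,240) and (434,288), and the vial is at (378,298). I'll measure both cabinets' footprints and take an enlarged crop to confirm.

```bash
python3 - <<'E'
from h import *
c=cam("top"); img=c["img"]; s=cam("side"); 
m=((img.min(2)>185)).astype(np.uint8); m=cv2.morphologyEx(m,cv2.MORPH_CLOSE,np.ones((5,5)))
n,l,st,ce=cv2.connectedComponentsWithStats(m)
for i in range(1,n):
    if 300<st[i,4]<9000 and st[i,0]<480 and 190<ce[i,1]<330:
        cn=cv2.findContours((l==i).astype(np.uint8),0,1)[0][0]
        P=np.array([plane(c,u,v,.11)[:2] for u,v in cn.reshape(-1,2)],np.float32)
        r=cv2.minAreaRect(P); print(st[i],ce[i],r,'\n',cv2.boxPoints(r))
a=cv2.resize(img[195:315,200:480],None,fx=2.8,fy=2.8,interpolation=3)
b=cv2.resize(s["img"][160:440,230:430],None,fx=2,fy=2,interpolation=3)[:560]
b=cv2.resize(s["img"][175:365,230:400],None,fx=3.1,fy=3.1,interpolation=3)
save(a,"topc"); save(b,"sidec")
E
```

```text
[462 184  38  65 885] [478.2        224.77288136] ((0.646068274974823, -0.29789796471595764), (0.058068178594112396, 0.12765267491340637), 79.48174285888672) 
 [[ 0.57801425 -0.31479275]
 [ 0.70352197 -0.3380956 ]
 [ 0.7141223  -0.28100318]
 [ 0.5886146  -0.25770032]]
[ 265  210   86   63 4078] [307.54070623 240.19347719] ((0.5844998359680176, 0.025847285985946655), (0.15176649391651154, 0.10035467147827148), 83.37078857421875) 
 [[ 0.52589774 -0.04373595]
 [ 0.6255815  -0.05532126]
 [ 0.64310193  0.09543052]
 [ 0.54341817  0.10701583]]
[ 406  266   63   45 2131] [435.54622243 287.93289535] ((0.500645637512207, -0.22034749388694763), (0.1113593801856041, 0.07119493186473846), 83.196533203125) 
 [[ 0.4587028  -0.2714181 ]
 [ 0.5293964  -0.27985212]
 [ 0.5425885  -0.1692769 ]
 [ 0.47189486 -0.16084287]]
```

View pics/topc.png

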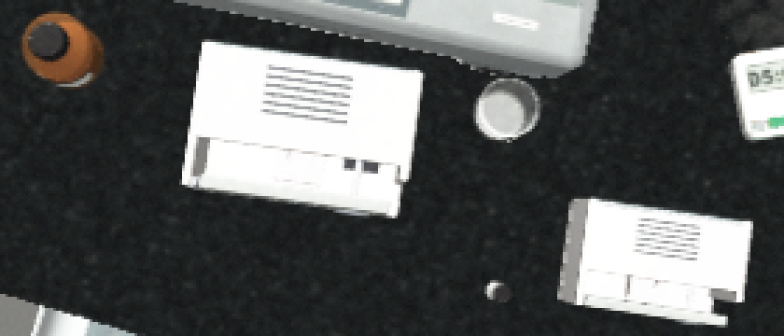

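View pics/sidec.png

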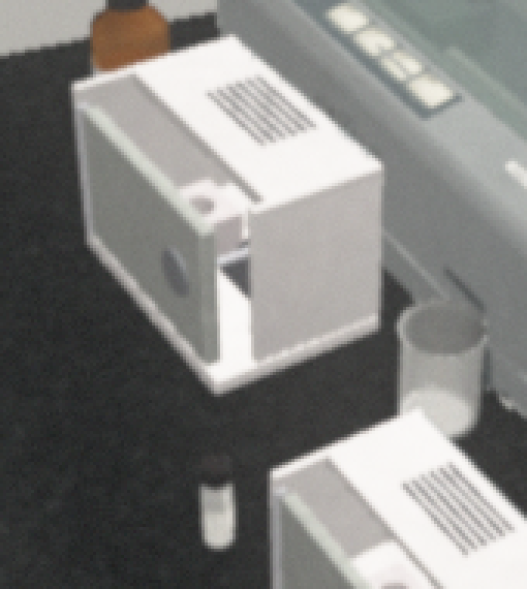

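The crop confirms that the left cabinet measures 152 x 100 mm, so it is the larger one and the job's. The right one is 111 x 71 mm, the look-alike. There is one vial, black-capped, at side crop (218,505). The pad is at side crop (177,272), which is full-image (287,263).

```bash
cat >> h.py <<'E'
YAW=np.radians(-6.6); CX=np.array([np.cos(YAW),np.sin(YAW),0]); CY=np.array([-np.sin(YAW),np.cos(YAW),0]); C0=np.array([.5845,.0258,0])
def tocab(p): q=np.asarray(p)-C0; return np.array([q@CX,q@CY,q[2]])*1000
def obs():
    from scipy.spatial.transform import Rotation as R
    o=bot.get_obs(); w,x,y,z=o["tool_rot"]; r=R.from_quat([x,y,z,w]).as_matrix()
    print("t",round(o["t"],2),"tcp",np.round(o["eef_pos"],4),"cab mm",tocab(o["eef_pos"]).round(1),"toolx yaw",np.degrees(np.arctan2(r[1,0],r[0,0])).round(2),"z",r[:,2].round(3),"F",np.round(o["contact_force"],1),"g",o["gripper_width"],"q",np.round(o["q"],2)); return o,r
def isect(cp,n,p0):  # ray with plane
    o,d=cp; return o+d*((p0-o)@n)/(d@n)
def tri(c1,p1,c2,p2):
    (o1,d1),(o2,d2)=ray(c1,*p1),ray(c2,*p2); s=np.linalg.lstsq(np.stack([d1,-d2],1),o2-o1,rcond=None)[0]
    a,b=o1+s[0]*d1,o2+s[1]*d2; return (a+b)/2,np.linalg.norm(a-b)
E
python3 - <<'E'
from h import *
t=cam("top"); s=cam("side"); g=cv2.cvtColor(s["img"],cv2.COLOR_RGB2GRAY)
def blob(m,box):
    x0,y0,x1,y1=box; k=np.zeros_like(m); k[y0:y1,x0:x1]=m[y0:y1,x0:x1]
    n,l,st,ce=cv2.connectedComponentsWithStats(k.astype(np.uint8)); i=1+np.argmax(st[1:,4]); return st[i],ce[i]
print(g[255:272,274:302:2])
# pad: darker/bluer than panel
st,ce=blob((g<118),(277,248,297,275)); print("pad",st,ce)
P0=C0-CX*.053
for u in (ce,): 
    print("pad cab z62",tocab(plane(s,*u,.062)),"front plane",tocab(isect(ray(s,*u),CX,P0)))
print("door TR corner top view",tocab(plane(t,342.1,272.5,.1)),"TL",tocab(plane(t,267.9,261,.1)))
# hole of holder, side crop (205,203)
u=(230+205/3.1,175+203/3.1); print("hole mouth",tocab(plane(s,*u,.064)))
# vial
gs=g[315:358,288:314]; print("vial cap",blob(g>150,(290,325,312,358)))
gt=cv2.cvtColor(t["img"],cv2.COLOR_RGB2GRAY); print(gt[290:306,370:388])
print(g[316:356:2,290:312])
E
```

```text
[[123 123 123 118 117 118 137 125 123 127 138 143 145 164]
 [119 124 125 123 111 108 140 129 125 126 140 143 142 166]
 [121 122 119 124 107  96 134 137 128 125 138 142 142 180]
 [123 122 122 123 103  95 119 146 130 124 139 144 141 199]
 [120 121 122 122 107  93 105 143 127 129 137 139 143 201]
 [122 123 121 121 107  96 102 139 131 128 136 141 139 183]
 [119 120 121 125 109  93  97 124 132 123 136 138 139 190]
 [121 120 126 121 115  94  94 115 130 127 132 139 139 210]
 [122 122 124 122 116  98  95 105 130 127 129 140 141 224]
 [123 122 122 122 120  97  95 100 127 125 128 139 138 233]
 [134 121 122 121 118  99  97  97 116 127 126 139 134 232]
 [148 123 118 123 122 108  96  96 112 128 131 137 139 231]
 [165 123 117 121 122 112  99  97 107 123 129 141 140 229]
 [170 132 119 122 120 118  99  97 107 125 127 141 142 222]
 [168 154 124 122 118 121 105  99 104 119 129 139 138 221]
 [160 175 139 120 119 122 116 108 110 119 127 138 137 219]
 [149 181 163 123 119 122 122 118 120 123 127 135 134 218]]
pad [282 255  10  16  92] [285.67391304 263.47826087]
pad cab z62 [-54.68918434 -46.04062136  62
[... 2680 characters left out ...]
0 180 194 209 200 146  78  52
   54  57  55  51]
 [ 47  45  49  45  80 137 182 196 194 195 202 204 205 213 204 146  81  49
   53  52  52  54]
 [ 42  46  44  43  74 131 176 200 203 197 200 201 205 208 198 146  84  51
   51  52  47  55]
 [ 47  47  43  41  64 117 171 194 201 201 202 204 203 202 181 122  67  51
   51  52  48  52]
 [ 48  44  46  48  57 104 166 193 199 201 204 205 202 196 176 120  66  49
   50  53  51  52]
 [ 39  45  49  52  49  63 109 148 175 183 184 181 171 146 107  67  49  51
   50  48  53  51]
 [ 45  42  45  40  46  48  48  59  73  84  90  83  71  58  50  51  48  46
   47  47  51  47]
 [ 47  47  44  46  46  50  47  45  47  48  42  45  44  47  47  46  48  44
   48  50  48  52]]
```

```bash
python3 - <<'E'
from h import *
t=cam("top"); s=cam("side")
print("top cap",plane(t,379,298.8,.048),"side bottom",plane(s,299.8,348.5,0),"side top",plane(s,299.6,324.5,.048))
V=np.array([.489,-.110,0])
print(proj(t,V+[0,0,.048]),proj(s,V),proj(s,V+[0,0,.048]))
hinge=C0-CX*.05+CY*.067; pad=C0-CX*.053-CY*.045
print("hinge",hinge,"pad",pad); obs()
E
```

```text
top cap [ 0.47567796 -0.11978052  0.048     ] side bottom [ 0.47190958 -0.12161188  0.        ] side top [ 0.47277269 -0.12284761  0.048     ]
[[374.27163304 292.00731296]] [[304.72926734 338.44321878]] [[303.70935409 314.34257324]]
hinge [0.54253215 0.09810283 0.        ] pad [ 0.52667907 -0.01281011  0.        ]
t 0.4 tcp [ 0.1478 -0.6586  0.2312] cab mm [-355.1 -730.   231.2] toolx yaw 12.65 z [-0.  0. -1.] F [ 1.  -0.4 -0.2] g 0.9977039699647359 q [ 1.24  0.48  0.02  1.56 -0.01  1.11 -0.08]
```

move_arm(commands="0 0 0 0 0 0 7;0 0 0 0 0 0 7;0 0 0 0 0 0 5.3;0 0 -4 0 0 0 0;0 0 -4 0 0 0 0")

```text
t: 0.82
eef_pos: [0.1565, -0.5793, 0.2304]
tool_rot: [0.0, 0.998, -0.059, -0.0]
contact_force: [1.3, -0.5, 0.2]
gripper_width: 0.301
```

```bash
python3 -c "
from h import *
obs()"
```

```text
t 0.82 tcp [ 0.1565 -0.5793  0.2304] cab mm [-355.6 -650.3  230.4] toolx yaw -6.79 z [-0.001 -0.    -1.   ] F [ 1.3 -0.5  0.2] g 0.3009517410664313 q [ 1.14  0.35  0.08  1.75 -0.03  1.04 -0.46]
```

move_arm(commands="0 2.5 -3 0 0 0 0;0 2.5 -3 0 0 0 0;0 2.5 -3 0 0 0 0;0 2.5 -3 0 0 0 0;0 2 -3.5 0 0 0 0;0 2 -3.5 0 0 0 0;0 2 -3.5 0 0 0 0;0 2 -3.5 0 0 0 0;0 1.5 -3.5 0 0 0 0;0 1.5 -3.5 0 0 0 0;0 1 -3.5 0 0 0 0;0 1 -3.5 0 0 0 0")

```text
t: 1.82
eef_pos: [0.4326, -0.2067, 0.2316]
tool_rot: [0.0, 0.998, -0.058, 0.0]
contact_force: [0.2, -0.3, -0.3]
gripper_width: 0.003
```

```bash
python3 -c "
from h import *
obs()"
```

```text
t 1.82 tcp [ 0.4326 -0.2067  0.2316] cab mm [-124.1 -248.4  231.6] toolx yaw -6.64 z [ 0.001 -0.    -1.   ] F [ 0.2 -0.3 -0.3] g 0.002858748546204951 q [ 0.5   0.16 -0.2   2.    0.04  0.98 -1.41]
```

move_arm(commands="0 0.5 -4 0 0 0 0;0 0.5 -4 0 0 0 0;0 0.5 -4 0 0 0 0;0 0.5 -4 0 0 0 0;0 0.4 -4 2 0 0 0;0 0 0 4 0 0 0;0 0 0 4 0 0 0;0 0 0 4 0 0 0;0 0 0 3 0 0 0;0 0 0 0 0 0 0")

```text
t: 2.65
eef_pos: [0.4741, -0.0155, 0.0579]
tool_rot: [0.0, 0.998, -0.058, -0.005]
contact_force: [-1.5, -1.0, 0.4]
gripper_width: -0.003
```

```bash
python3 -c "
from h import *
obs()
c=cam('side'); save(cv2.resize(c['img'][130:330,200:400],None,fx=3,fy=3,interpolation=3),'pre')"
```

```text
t 2.65 tcp [ 0.4741 -0.0155  0.0579] cab mm [-104.9  -53.7   57.9] toolx yaw -6.61 z [-0.01  0.   -1.  ] F [-1.5 -1.   0.4] g -0.003429173128755671 q [ 0.16  0.43 -0.31  2.14  0.22  0.61 -1.99]
```

View pics/pre.png

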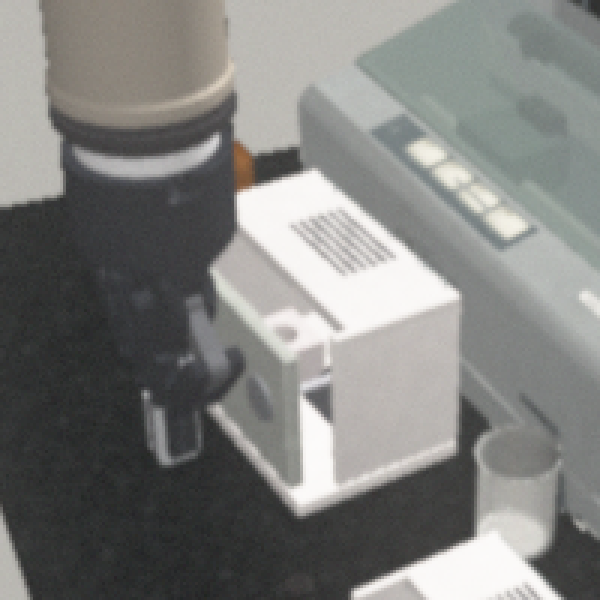

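The gripper is in front of the door, with closed fingertips at (172,440) and the pad at crop (262,398) unobstructed. I'll approach, then press slowly.

move_arm(commands="0 1 -0.8 0 0 0 0;0 1 0 0 0 0 0;0 1 0 0 0 0 0;0 0.2 0 0 0 0 0;0 0.2 0 0 0 0 0;0 0 0 0 0 0 0")

```text
t: 3.2
eef_pos: [0.5138, -0.0117, 0.0634]
tool_rot: [-0.0, 0.998, -0.058, 0.001]
contact_force: [-0.2, -0.8, -0.1]
gripper_width: -0.002
```

```bash
python3 -c "
from h import *
obs()"
```

```text
t 3.2 tcp [ 0.5138 -0.0117  0.0634] cab mm [-65.9 -45.4  63.4] toolx yaw -6.68 z [ 0.001 -0.    -1.   ] F [-0.2 -0.8 -0.1] g -0.0015221235092511955 q [ 0.15  0.47 -0.3   2.06  0.22  0.65 -1.99]
```

move_arm(commands="0 0.1 0 0 0 0 0;0 0.1 0 0 0 0 0;0 0.1 0 0 0 0 0;0 0.1 0 0 0 0 0;0 0.1 0 0 0 0 0;0 0.1 0 0 0 0 0")

```text
t: 3.7
eef_pos: [0.5176, -0.0121, 0.0625]
tool_rot: [0.0, 0.998, -0.058, -0.001]
contact_force: [-5.4, 0.2, 3.9]
gripper_width: 0.0
```

move_arm(commands="0 0.1 0 0 0 0 0;0 0.1 0 0 0 0 0;0 0.1 0 0 0 0 0")

```text
t: 3.95
eef_pos: [0.5212, -0.0125, 0.0625]
tool_rot: [0.0, 0.998, -0.058, -0.001]
contact_force: [-4.2, -0.2, 1.6]
gripper_width: -0.0
```

move_arm(commands="0 0.1 0 0 0 0 0;0 0.1 0 0 0 0 0;0 0.1 0 0 0 0 0")

```text
t: 4.2
eef_pos: [0.5246, -0.0128, 0.0625]
tool_rot: [0.0, 0.998, -0.058, -0.0]
contact_force: [-4.6, 0.4, 0.6]
gripper_width: 0.005
```

move_arm(commands="0 0.1 0 0 0 0 0;0 0.1 0 0 0 0 0;0 0 0 0 0 0 0")

```text
t: 4.45
eef_pos: [0.5268, -0.0129, 0.0626]
tool_rot: [-0.0, 0.998, -0.058, -0.0]
contact_force: [-4.9, 1.0, 0.1]
gripper_width: -0.003
```

move_arm(commands="0 0.1 0 0 0 0 0;0 0.1 0 0 0 0 0;0 0 0 0 0 0 0")

```text
t: 4.7
eef_pos: [0.5283, -0.0131, 0.0625]
tool_rot: [-0.0, 0.998, -0.058, -0.001]
contact_force: [-5.8, 1.4, 0.4]
gripper_width: -0.002
```

move_arm(commands="0 0.05 0 0 0 0 0;0 0.05 0 0 0 0 0;0 0 0 0 0 0 0")

```text
t: 4.95
eef_pos: [0.5287, -0.0131, 0.0625]
tool_rot: [0.0, 0.998, -0.058, -0.001]
contact_force: [-6.5, 1.9, 2.1]
gripper_width: 0.0
```

move_arm(commands="0 0.05 0 0 0 0 0;0 0.05 0 0 0 0 0;0 0 0 0 0 0 0")

```text
t: 5.2
eef_pos: [0.5291, -0.0131, 0.0624]
tool_rot: [0.0, 0.998, -0.058, -0.002]
contact_force: [-8.9, 2.6, 4.1]
gripper_width: 0.0
```

Stop reached at about 9 N. Withdrawing now.

move_arm(commands="0 -2 0 0 0 0 0;0 -4 0 0 0 0 0;0 -3 2 -3 0 0 0;0 0 2 -4 0 0 0;0 0 2 -4 0 0 0;0 0 2 -4 0 0 0;0 0 0 0 0 0 0;0.6 0 0 0 0 0 -7;0.6 0 0 0 0 0 -7;0.6 0 0 0 0 0 -7;0.6 0 0 0 0 0 -7;0.6 0 0 0 0 0 -7")

```text
t: 6.2
eef_pos: [0.4383, -0.0771, 0.2022]
tool_rot: [0.001, 0.969, 0.248, 0.002]
contact_force: [-0.4, -0.6, -0.4]
gripper_width: 0.597
```

move_arm(commands="0.6 0 0 0 0 0 -7;0.6 0 0 0 0 0 -7;0.6 0 0 0 0 0 -7;0.6 0 0 0 0 0 -7;0.6 0 0 0 0 0 -7;0.6 0 0 0 0 0 -7;0.6 0 0 0 0 0 -7;0.6 0 0 0 0 0 -7;0.6 0 0 0 0 0 -7;0.6 0 0 0 0 0 0")

```text
t: 7.03
eef_pos: [0.4381, -0.0771, 0.2021]
tool_rot: [0.002, 0.697, 0.717, 0.001]
contact_force: [1.1, -0.1, -0.5]
gripper_width: 0.598
```

```bash
python3 -c "
from h import *
obs()
c=cam('side'); t=cam('top'); a=cv2.resize(c['img'][150:380,180:380],None,fx=2,fy=2,interpolation=3); b=cv2.resize(t['img'][190:340,240:410],None,fx=2.3,fy=2.3,interpolation=3)
b=np.pad(b,((0,a.shape[0]-b.shape[0]),(0,0),(0,0))); save(np.hstack([a,b]),'open')"
```

```text
t 7.03 tcp [ 0.4381 -0.0771  0.2021] cab mm [-133.6 -119.   202.1] toolx yaw 91.57 z [ 0.004 -0.001 -1.   ] F [ 1.1 -0.1 -0.5] g 0.5978475269521493 q [ 0.52  0.17 -0.54  2.09  0.11  0.91 -0.05]
```

View pics/open.png

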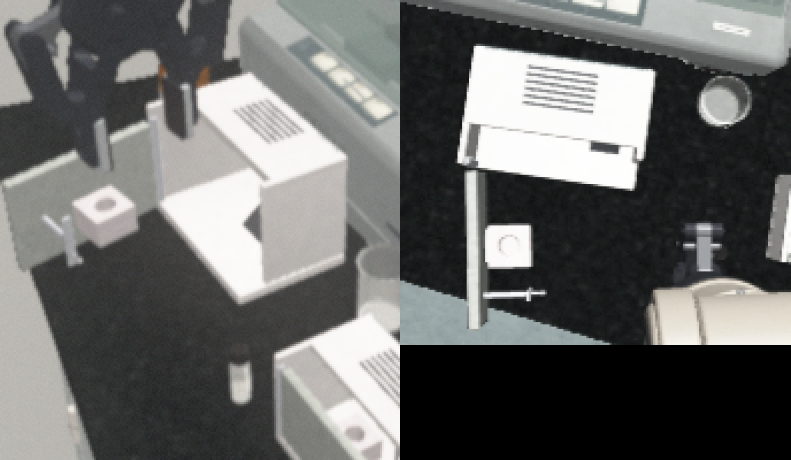

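The door is fully open. The holder hole is at top-crop (509,243) and side-crop (105,204), with the latch tongue beside it at (515,293). The vial is still at side-crop (240,378).

```bash
python3 - <<'E'
from h import *
t=cam("top"); s=cam("side")
ut=(240+109.3/2.3,190+243.5/2.3); us=(180+105/2,150+204/2)
print("hole top",plane(t,*ut,.064),"side",plane(s,*us,.064),"tri",tri(t,ut,s,us))
# block top & door top from the top view mask
g=cv2.cvtColor(t["img"],cv2.COLOR_RGB2GRAY); m=(g>215).astype(np.uint8); k=np.zeros_like(m); k[284:310,277:300]=m[284:310,277:300]
cn=max(cv2.findContours(k,0,1)[0],key=cv2.contourArea).reshape(-1,2)
r=cv2.minAreaRect(np.array([plane(t,u+.0,v,.064)[:2] for u,v in cn],np.float32)); print("block",r)
# door top edge: corners in crop
for (u,v) in ((465,171),(487,171),(469,328),(482,328)): print(plane(t,240+(u-400)/2.3,190+v/2.3,.1))
hinge=C0-CX*.05+CY*.067
th=YAW-1.4; n=np.array([np.cos(th),np.sin(th),0]); d=np.array([n[1],-n[0],0]); print("model holder",hinge+.033*n+.07*d,"n",n,"along",d)
# vial
g=cv2.cvtColor(s["img"],cv2.COLOR_RGB2GRAY)
E
```

```text
hole top [0.47700808 0.06333413 0.064     ] side [0.47403993 0.06045934 0.064     ] tri (array([0.47631704, 0.0638298 , 0.06100708]), np.float64(0.0012690567175879862))
block ((0.475732684135437, 0.06532551348209381), (0.03343920409679413, 0.0377441942691803), 1.6273410320281982)
[0.53744028 0.09981537 0.1       ]
[0.53796073 0.08152621 0.1       ]
[0.40854305 0.09181256 0.1       ]
[0.4088459  0.08111984 0.1       ]
model holder [0.47447434 0.06126352 0.        ] n [ 0.05557595 -0.99845446  0.        ] along [-0.99845446 -0.05557595  0.        ]
```

move_arm(commands="0.6 -2.3 1.7 0 0 0 -1.6;0.6 -2.3 1.6 0 0 0 0;0.6 0 0 0 0 0 0;0.6 0 0 3 0 0 0;0.6 0 0 3 0 0 0;0.6 0 0 3 0 0 0;0.6 0 0 0 0 0 0")

```text
t: 7.82
eef_pos: [0.4674, -0.1208, 0.1067]
tool_rot: [-0.004, 0.689, 0.724, -0.002]
contact_force: [-2.0, 1.3, 0.4]
gripper_width: 0.603
```

```bash
python3 -c "
from h import *
obs()
c=cam('side'); print(proj(c,[bot.get_obs()['eef_pos'],[.4735,-.1215,.048],[.4735,-.1215,0]]));a=cv2.resize(c['img'][230:380,240:380],None,fx=4,fy=4,interpolation=3); save(a,'pick')"
```

```text
t 7.82 tcp [ 0.4674 -0.1208  0.1067] cab mm [ -99.5 -159.1  106.7] toolx yaw 92.85 z [-0.008  0.002 -1.   ] F [-2.   1.3  0.4] g 0.603099528424894 q [ 0.51  0.38 -0.46  2.09  0.24  0.74 -0.06]
[[294.57623439 291.13932956]
 [299.46229998 323.72213473]
 [300.66128697 347.94403769]]
```

View pics/pick.png

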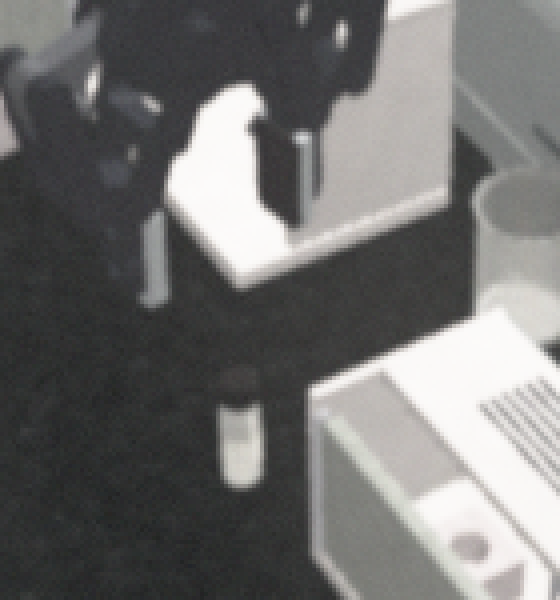

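Fingers straddle the line above the vial, with tips at (152,300) and (300,225) and the vial cap at (240,385). Descending with a small x correction.

move_arm(commands="0.6 0 0.6 2 0 0 0;0.6 0 0 2 0 0 0;0.6 0 0 2 0 0 0;0.6 0 0 2 0 0 0;0.6 0 0 0 0 0 0;0.6 0 0 0 0 0 0")

```text
t: 8.37
eef_pos: [0.4776, -0.1211, 0.0323]
tool_rot: [0.0, 0.689, 0.725, 0.0]
contact_force: [0.1, -0.3, 0.6]
gripper_width: 0.599
```

```bash
python3 -c "
from h import *
obs()"
```

```text
t 8.37 tcp [ 0.4776 -0.1211  0.0323] cab mm [ -89.3 -158.2   32.3] toolx yaw 92.92 z [ 0. -0. -1.] F [ 0.1 -0.3  0.6] g 0.5986184937641902 q [ 0.45  0.51 -0.4   2.11  0.35  0.58 -0.15]
```

move_arm(commands="0.6 0 -0.4 0.6 0 0 0;0.6 0 0 0 0 0 0;0 0 0 0 0 0 0;0 0 0 0 0 0 0;0 0 0 0 0 0 0;0 0 0 0 0 0 0;0 0 0 0 0 0 0", force=30)

```text
t: 8.95
eef_pos: [0.4734, -0.1214, 0.0257]
tool_rot: [0.0, 0.689, 0.725, 0.0]
contact_force: [-1.2, -0.6, 5.5]
gripper_width: 0.161
```

move_arm(commands="0 0 0 0 0 0 0;0 0 0 -2 0 0 0;0 0 0 -4 0 0 0;0 0 0 -4 0 0 0;0 0 0 0 0 0 0")

```text
t: 9.37
eef_pos: [0.4772, -0.1216, 0.1315]
tool_rot: [0.004, 0.689, 0.725, 0.003]
contact_force: [1.0, -0.1, -1.1]
gripper_width: 0.164
```

```bash
python3 -c "
from h import *
obs()"
```

```text
t 9.37 tcp [ 0.4772 -0.1216  0.1315] cab mm [ -89.6 -158.7  131.5] toolx yaw 92.95 z [ 0.01  -0.002 -1.   ] F [ 1.  -0.1 -1.1] g 0.16381217554830774 q [ 0.53  0.35 -0.48  2.06  0.23  0.78 -0.04]
```

move_arm(commands="0 3.5 0.2 0 0 0 0;0 3.5 0.2 0 0 0 0;0 3.5 0.2 0 0 0 0;0 3 0.2 0 0 0 0;0 3 0 0 0 0 0;0 1.9 0 0 0 0 0;0 0 0 0 0 0 0;0 0 0 0 0 0 0;0 0 0 0 0 0 0")

```text
t: 10.12
eef_pos: [0.4713, 0.062, 0.1249]
tool_rot: [0.0, 0.689, 0.725, -0.0]
contact_force: [-0.4, -0.6, -0.9]
gripper_width: 0.158
```

```bash
python3 -c "
from h import *
o,r=obs()
c=cam('side');t=cam('top'); print(proj(c,[[.4755,.063,.064],o['eef_pos']-np.array([0,0,.0257]),o['eef_pos']]));a=cv2.resize(c['img'][185:285,190:290],None,fx=6,fy=6,interpolation=3); save(a,'place')"
```

```text
t 10.12 tcp [0.4713 0.062  0.1249] cab mm [-116.6   22.9  124.9] toolx yaw 92.91 z [-0.001 -0.001 -1.   ] F [-0.4 -0.6 -0.9] g 0.15807317998097953 q [ 0.2   0.35 -0.55  2.09  0.26  0.77 -0.45]
[[232.50687398 250.9028979 ]
 [227.91877741 233.84723168]
 [225.95330217 219.86722315]]
```

View pics/place.png

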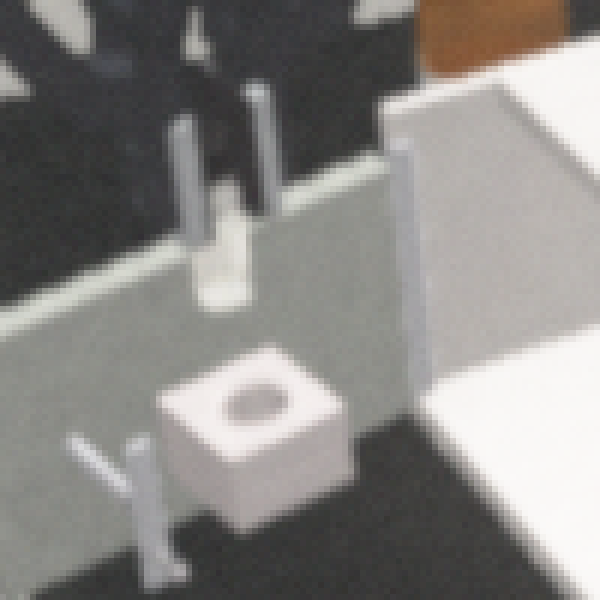

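```bash
python3 - <<'E'
from h import *
s=cam('side')
print(plane(s,232.7+.7,252.2-.65,.064),plane(s,232.7,252.2,.064))
g=cv2.cvtColor(s["img"],cv2.COLOR_RGB2GRAY)
k=np.zeros_like(g); k[246:258,225:240]=(g[246:258,225:240]<185); 
n,l,st,ce=cv2.connectedComponentsWithStats(k); print(st[1:],ce[1:])
k=np.zeros_like(g); k[225:240,218:236]=(g[225:240,218:236]>175)
n,l,st,ce=cv2.connectedComponentsWithStats(k); print(st[1:],ce[1:])
E
```

```text
[0.47575525 0.06062006 0.064     ] [0.47402489 0.05980071 0.064     ]
[[225 246   1   1   1]
 [228 250  10   5  36]] [[225.         246.        ]
 [232.22222222 251.86111111]]
[[218 225  14  12 115]] [[226.26956522 230.22608696]]
```

move_arm(commands="0 -0.1 0.45 1 0 0 0;0 0 0 1 0 0 0;0 0 0 0.8 0 0 0;0 0 0 0 0 0 0;0 0 0 0 0 0 0")

```text
t: 10.68
eef_pos: [0.4752, 0.062, 0.0962]
tool_rot: [-0.001, 0.689, 0.725, -0.001]
contact_force: [-0.3, -0.6, -0.4]
gripper_width: 0.159
```

```bash
python3 -c "
from h import *
o,r=obs()
c=cam('side');t=cam('top'); print(proj(c,[o['eef_pos']-np.array([0,0,.0257]),[.4758,.0606,.064]]));a=cv2.resize(c['img'][205:275,195:275],None,fx=8,fy=8,interpolation=2); save(a,'place2')"
```

```text
t 10.68 tcp [0.4752 0.062  0.0962] cab mm [-112.7   23.4   96.2] toolx yaw 92.96 z [-0.002 -0.    -1.   ] F [-0.3 -0.6 -0.4] g 0.15881683902325217 q [ 0.18  0.4  -0.52  2.1   0.3   0.72 -0.49]
[[232.2104111  247.98550092]
 [233.43112811 251.5454876 ]]
```

View pics/place2.png

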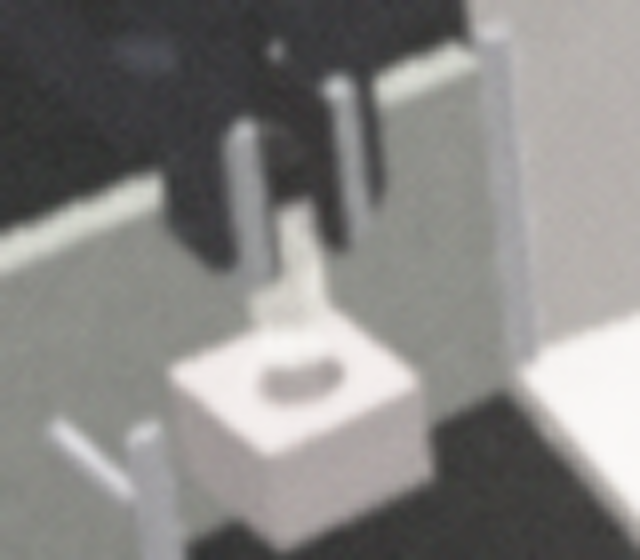

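The vial bottom is at about (291,350) just above the hole, centre (301,378). After allowing for the drop it sits about 1 mm left in the image, so I'll correct that and descend slowly.

move_arm(commands="0 -0.07 0.1 0 0 0 0;0 0 0 0.2 0 0 0;0 0 0 0.2 0 0 0;0 0 0 0.2 0 0 0;0 0 0 0.2 0 0 0;0 0 0 0.1 0 0 0;0 0 0 0 0 0 0")

```text
t: 11.37
eef_pos: [0.4772, 0.0617, 0.0887]
tool_rot: [0.0, 0.689, 0.725, 0.0]
contact_force: [-2.9, -1.0, 8.8]
gripper_width: 0.16
```

move_arm(commands="0 0 0 0.1 0 0 0;0 0 0 0.1 0 0 0;0 0 0 0.1 0 0 0;0 0 0 0 0 0 0")

```text
t: 11.7
eef_pos: [0.4766, 0.0617, 0.0848]
tool_rot: [-0.0, 0.689, 0.725, -0.0]
contact_force: [-1.1, 1.1, -0.0]
gripper_width: 0.158
```

move_arm(commands="0 0 0 0.2 0 0 0;0 0 0 0.2 0 0 0;0 0 0 0.1 0 0 0;0 0 0 0 0 0 0")

```text
t: 12.03
eef_pos: [0.4767, 0.0615, 0.0798]
tool_rot: [-0.0, 0.689, 0.725, -0.0]
contact_force: [-2.8, 1.4, -0.6]
gripper_width: 0.158
```

move_arm(commands="0 0 0 0.2 0 0 0;0 0 0 0.2 0 0 0;0 0 0 0.1 0 0 0;0 0 0 0 0 0 0")

```text
t: 12.37
eef_pos: [0.4769, 0.0614, 0.0749]
tool_rot: [-0.0, 0.689, 0.725, -0.0]
contact_force: [-2.4, 1.6, -1.8]
gripper_width: 0.153
```

move_arm(commands="0 0 0 0.1 0 0 0;0 0 0 0.1 0 0 0;0 0 0 0.1 0 0 0;0 0 0 0 0 0 0")

```text
t: 12.7
eef_pos: [0.477, 0.0614, 0.072]
tool_rot: [-0.0, 0.689, 0.725, -0.0]
contact_force: [-2.3, 0.9, -0.9]
gripper_width: 0.157
```

move_arm(commands="0 0 0 0.1 0 0 0;0 0 0 0.05 0 0 0;0 0 0 0 0 0 0")

```text
t: 12.95
eef_pos: [0.477, 0.0614, 0.0707]
tool_rot: [0.0, 0.689, 0.725, -0.0]
contact_force: [-3.5, 0.8, 0.9]
gripper_width: 0.157
```

move_arm(commands="0 0 0 0.05 0 0 0;0.4 0 0 0 0 0 0;0.4 0 0 0 0 0 0;0.4 0 0 0 0 0 0;0.4 0 0 -2 0 0 0;0.4 0 0 -4 0 0 0;0.4 0 0 -4 0 0 0;0.4 0 0 0 0 0 0")

```text
t: 13.62
eef_pos: [0.4816, 0.0627, 0.1769]
tool_rot: [0.004, 0.689, 0.725, 0.005]
contact_force: [1.1, -0.1, 0.0]
gripper_width: 0.399
```

```bash
python3 -c "
from h import *
o,r=obs()
c=cam('side');print(proj(c,[[.4763,.0613,.093],[.4763,.0613,.064]]));a=cv2.resize(c['img'][195:275,195:275],None,fx=7,fy=7,interpolation=2); save(a,'placed')"
```

```text
t 13.62 tcp [0.4816 0.0627 0.1769] cab mm [-106.5   24.8  176.9] toolx yaw 92.94 z [ 0.012  0.001 -1.   ] F [ 1.1 -0.1  0. ] g 0.39943347850126937 q [ 0.24  0.28 -0.58  2.03  0.2   0.87 -0.4 ]
[[231.44110143 236.20886718]
 [233.48637748 251.2204444 ]]
```

View pics/placed.png

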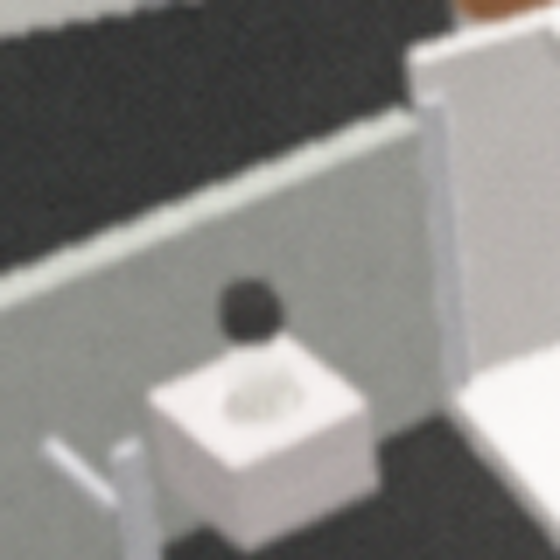

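The vial stands fully down in the holder: cap centre at (251,290) crop, or (230.9,236.4) in the full image, against (231.4,236.2) predicted. Now I'll go round to the outer face of the door.

move_arm(commands="0 2.5 -1.6 0 0 0 0;0 2.5 -1.6 0 0 0 0;0 2.7 -1.4 0 0 0 0;0 0 0 0 0 0 0;0 0 0 0 0 0 0;0 0 0 3 0 0 0;0 0 0 3 0 0 0;0 0 0 3 0 0 0;0 0 0 3 0 0 0;0 0 0 0 0 0 0")

```text
t: 14.5
eef_pos: [0.4241, 0.1332, 0.0454]
tool_rot: [-0.002, 0.689, 0.725, -0.004]
contact_force: [-0.2, 0.2, 0.4]
gripper_width: -0.003
```

```bash
cat >> h.py <<'E'
H=np.array([.545,.098,0])
def door(o,r):
    # door angle for which pad face (3mm proud) touches the -x side (11mm) of the tool; along = distance from hinge along tool y
    p=np.asarray(o["eef_pos"])-H; 
    print("in tool axes from hinge: out",round(1000*p@r[:,0],1),"along",round(-1000*p@r[:,1],1),"z",p[2])
E
python3 -c "
from h import *
o,r=obs();door(o,r)"
```

```text
t 14.5 tcp [0.4241 0.1332 0.0454] cab mm [-171.7   88.3   45.4] toolx yaw 92.87 z [-0.009 -0.003 -1.   ] F [-0.2  0.2  0.4] g -0.0025707519683881228 q [-0.    0.45 -0.52  2.2   0.4   0.59 -0.77]
in tool axes from hinge: out 41.1 along 119.4 z 0.04536230691988939
```

move_arm(commands="0 -0.8 0.4 -0.5 0 0 0;0 -0.8 0.3 -0.5 0 0 0;0 -0.7 0 0 0 0 0;0 -0.3 0 0 0 0 0;0 0 0 0 0 0 0")

```text
t: 14.92
eef_pos: [0.4362, 0.1096, 0.0608]
tool_rot: [0.0, 0.689, 0.724, 0.001]
contact_force: [-0.1, 1.8, 0.4]
gripper_width: 0.002
```

```bash
python3 -c "
from h import *
o,r=obs();door(o,r)"
```

```text
t 14.92 tcp [0.4362 0.1096 0.0608] cab mm [-156.9   66.2   60.8] toolx yaw 92.84 z [ 0.002  0.    -1.   ] F [-0.1  1.8  0.4] g 0.002414371590171719 q [ 0.07  0.43 -0.54  2.19  0.38  0.61 -0.69]
in tool axes from hinge: out 16.9 along 108.0 z 0.06082228920389808
```

move_arm(commands="0 -0.59 -0.2 0.2 0 0 -3;0 -0.59 -0.2 0.2 0 0 -3;0 -0.59 -0.06 0 0 0 -3;0 -0.59 -0.06 0 0 0 -3;0 -0.59 -0.06 0 0 0 -3;0 -0.59 -0.06 0 0 0 -3;0 -0.59 -0.06 0 0 0 -3;0 -0.59 -0.06 0 0 0 -3")

```text
t: 15.58
eef_pos: [0.4391, 0.0647, 0.0566]
tool_rot: [-0.0, 0.521, 0.853, 0.001]
contact_force: [0.5, 3.5, -1.0]
gripper_width: 0.004
```

```bash
python3 -c "
from h import *
o,r=obs();door(o,r)"
```

```text
t 15.58 tcp [0.4391 0.0647 0.0566] cab mm [-148.9   21.9   56.6] toolx yaw 117.17 z [ 0.001  0.002 -1.   ] F [ 0.5  3.5 -1. ] g 0.004115657533435011 q [ 0.25  0.45 -0.63  2.2   0.45  0.62 -0.24]
in tool axes from hinge: out 18.8 along 109.3 z 0.0565556686878224
```

move_arm(commands="0 -0.61 -0.08 0 0 0 -3;0 -0.61 -0.08 0 0 0 -3;0 -0.61 -0.08 0 0 0 -3;0 -0.61 -0.08 0 0 0 -3;0 -0.61 -0.08 0 0 0 -3;0 -0.61 -0.08 0 0 0 -3;0 -0.61 -0.08 0 0 0 -3;0 -0.61 -0.08 0 0 0 -3;0 -0.61 -0.08 0 0 0 -3;0 -0.61 -0.08 0 0 0 -3")

```text
t: 16.42
eef_pos: [0.4715, 0.0141, 0.0564]
tool_rot: [-0.001, 0.282, 0.959, 0.001]
contact_force: [-2.4, 5.6, 1.6]
gripper_width: 0.002
```

```bash
python3 -c "
from h import *
o,r=obs();door(o,r)"
```

```text
t 16.42 tcp [0.4715 0.0141 0.0564] cab mm [-110.9  -24.6   56.4] toolx yaw 147.21 z [-0.001  0.002 -1.   ] F [-2.4  5.6  1.6] g 0.002464645064449648 q [ 0.45  0.52 -0.74  2.13  0.55  0.69  0.33]
in tool axes from hinge: out 16.5 along 110.3 z 0.0564071265546902
```

move_arm(commands="0 -0.6 -0.08 0 0 0 -3;0 -0.6 -0.08 0 0 0 -3;0 -0.6 -0.08 0 0 0 -3;0 -0.6 -0.08 0 0 0 -3;0 -0.6 -0.08 0 0 0 -3;0 -0.6 -0.08 0 0 0 -3;0 -0.4 -0.05 0 0 0 -2;0 -0.4 -0.05 0 0 0 -2")

```text
t: 17.08
eef_pos: [0.5078, -0.0087, 0.0559]
tool_rot: [-0.002, 0.095, 0.996, 0.0]
contact_force: [-5.5, 4.7, 2.4]
gripper_width: -0.003
```

```bash
python3 -c "
from h import *
o,r=obs();door(o,r)"
```

```text
t 17.08 tcp [ 0.5078 -0.0087  0.0559] cab mm [-72.3 -43.   55.9] toolx yaw 169.15 z [-0.004  0.001 -1.   ] F [-5.5  4.7  2.4] g -0.003240610835062328 q [ 0.54  0.59 -0.81  2.04  0.62  0.77  0.72]
in tool axes from hinge: out 16.7 along 111.7 z 0.055881767567926746
```

move_arm(commands="0 -0.3 -0.04 0 0 0 -1.5;0 -0.3 -0.04 0 0 0 -1.5;0 -0.2 -0.02 0 0 0 -1;0 -0.1 0 0 0 0 -0.5;0 -0.1 0 0 0 0 -0.5;0 -0.1 0 0 0 0 -0.5")

```text
t: 17.58
eef_pos: [0.5182, -0.0118, 0.0558]
tool_rot: [-0.002, 0.048, 0.999, 0.0]
contact_force: [-5.2, 2.6, 1.9]
gripper_width: 0.002
```

move_arm(commands="0 -0.1 0 0 0 0 -0.5;0 -0.1 0 0 0 0 -0.5;0 -0.1 0 0 0 0 -0.5")

```text
t: 17.83
eef_pos: [0.5212, -0.0123, 0.0558]
tool_rot: [-0.002, 0.035, 0.999, -0.0]
contact_force: [-5.3, 1.5, 2.4]
gripper_width: -0.001
```

move_arm(commands="0 -0.1 0 0 0 0 -0.5;0 -0.1 0 0 0 0 -0.5;0 -0.1 0 0 0 0 -0.5")

```text
t: 18.08
eef_pos: [0.5251, -0.013, 0.0558]
tool_rot: [-0.001, 0.022, 1.0, -0.0]
contact_force: [-3.7, 1.4, -0.2]
gripper_width: -0.002
```

move_arm(commands="0 -0.1 0 0 0 0 0;0 -0.1 0 0 0 0 0;0 -0.1 0 0 0 0 0")

```text
t: 18.33
eef_pos: [0.5284, -0.0132, 0.0558]
tool_rot: [-0.001, 0.022, 1.0, 0.0]
contact_force: [-6.4, 2.9, 0.2]
gripper_width: -0.004
```

move_arm(commands="0 -0.1 0 0 0 0 0;0 -0.05 0 0 0 0 0;0 0 0 0 0 0 0")

```text
t: 18.58
eef_pos: [0.5291, -0.0132, 0.0558]
tool_rot: [-0.002, 0.022, 1.0, -0.0]
contact_force: [-8.0, 2.3, 3.0]
gripper_width: -0.005
```

move_arm(commands="0 -0.05 0 0 0 0 0;0 0 0 0 0 0 0")

```text
t: 18.75
eef_pos: [0.5293, -0.0132, 0.0558]
tool_rot: [-0.002, 0.022, 1.0, -0.0]
contact_force: [-8.6, 2.0, 4.0]
gripper_width: -0.004
```

move_arm(commands="0 0.2 0 0 0 0 0;0 0.2 0 0 0 0 0;0 0.3 0 0 0 0 0;0 0.4 0 0 0 0 0;0 0.5 0 0 0 0 0;0 1.5 0 0 0 0 0;0 3 0 0 0 0 0;0 3 0 -2 0 0 0;0 0 0 -4 0 0 0;0 0 3 -4 0 0 0;0 0 4 -2 0 0 0;0 0 4 0 0 0 0")

```text
t: 19.75
eef_pos: [0.4492, 0.0928, 0.1728]
tool_rot: [0.005, 0.025, 1.0, -0.0]
contact_force: [1.0, 1.0, -0.7]
gripper_width: 0.002
```

```bash
python3 -c "
from h import *
o,r=obs()
c=cam('side');t=cam('top');a=cv2.resize(c['img'][165:315,230:380],None,fx=2.6,fy=2.6,interpolation=2);b=cv2.resize(t['img'][195:315,200:400],None,fx=2,fy=2,interpolation=2)
b=np.pad(b,((0,a.shape[0]-b.shape[0]),(0,0),(0,0))); save(np.hstack([a,b]),'shut')"
```

```text
t 19.75 tcp [0.4492 0.0928 0.1728] cab mm [-142.1   51.   172.8] toolx yaw 177.12 z [ 0.01  -0.001 -1.   ] F [ 1.   1.  -0.7] g 0.0024950914667044403 q [ 0.56  0.37 -1.06  2.07  0.41  0.92  0.8 ]
```

View pics/shut.png

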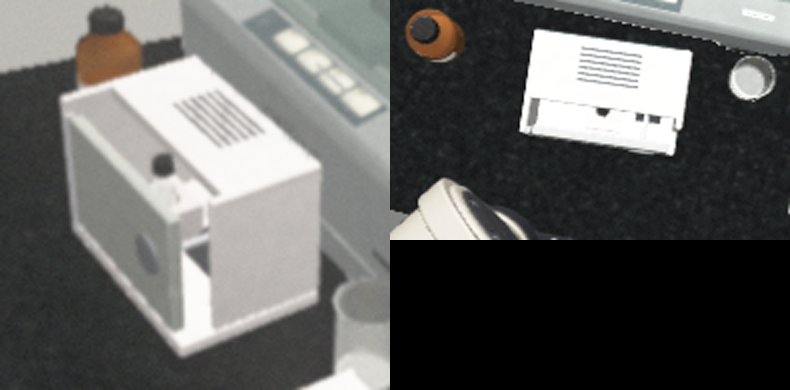

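The door is flush, with its edge foot at (300,291), the same as at the start. The vial's black cap is upright at side-crop (163,163), the bottle and beaker are in place, and the arm is clear. One numeric check that the door stays put, then I'll hand in.

```bash
python3 -c "
from h import *
a=cam('side')['img'].astype(int)
for _ in range(12): b=cam('side')['img'].astype(int)
s0=cv2.imread('pics/side0.png')[:,:,::-1].astype(int); w=np.s_[210:300,255:305]
print('motion',abs(a-b)[w].mean(),'vs start',abs(b-s0)[w].mean(), [int((abs(b-s0).mean(2)[w]>40).sum())])
o,r=obs(); bot.hand_in()"
```

```text
motion 1.686074074074074 vs start 6.982592592592592 [82]
t 20.5 tcp [0.4452 0.0923 0.1681] cab mm [-146.    50.1  168.1] toolx yaw 177.42 z [-0. -0. -1.] F [-0.3 -0.1  0.4] g -0.00018121415334899425 q [ 0.56  0.37 -1.06  2.08  0.41  0.92  0.8 ]
the job is handed in; nothing more can be done
```

The vial is in the larger compartment's holder and the door is shut with nothing touching it. I handed the job in at 20.5 s, and no verdict is reported.

- **Opening:** I pressed the pad at about 10 N (8.9 N along the press direction) and the door sprang fully open.
- **Placing:** The vial touched the hole's chamfer on the way in, with about 9 N on the tool. It then slid down freely. Afterwards the cap was within a pixel of where a fully seated vial should appear.
- **Closing:** I pushed the door shut in an arc and pressed to the same stop position as in the opening press, at about 9–10 N. After I withdrew, it stayed shut.

**Last checks:**
- The last picture shows the door edge where it was at the start, the vial's cap upright in the holder, and the bottle and beaker still in place.
- Two side pictures about 0.6 s apart show no door motion, only image noise.
- The same area differs from the starting picture in 82 pixels. I think that is the vial now standing in view, but I did not check it further.
- Whether the latch has caught is inferred from the door staying shut; I did not measure the door angle directly.

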